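Check a water-test cell in the headlamp's beam

ROBOT

A 6-joint arm with a two-finger parallel gripper is mounted at the origin on the work surface. World frame = base frame: x ahead of the robot, y to its left, z up, the work surface at z = 0. Lengths are in m, angles in degrees, forces in N, time in s.
With the tool pointing down it reaches from about 0.4 to 0.825 m from the base axis. Payload 7 kg.
Tool frame: the origin (TCP) lies midway between the tips of the shut fingers; the grasp point (between the pads) lies 19 mm behind it; y points along the fingers, z is the direction in which the jaws open and shut, and the axes are right-handed (so a half turn about y gives the same grasp; the last joint's range is limited). The gripper opens to 88 mm and grips with 3 to 60 N. Pads are 19 mm wide; open, the fingers measure 130 mm over their backs; the gripper's body (78 mm by 193 mm) begins 47 mm behind the grasp point.
Start: joints at [89.101, 20.546, 0.682, 0, -70.136, -16.507], TCP at [0.202, 0.644, 0.227] pointing down, gripper open.
Joint ranges: [-176.03, 176.03], [-82.01, 121.73], [-58.28, 71.71], [-173.87, 95.51], [-174.79, -0.11], [-173.66, 173.66]. Speed limits (degrees/s): [136.94, 136.94, 172.46, 180, 180, 180].

INTERFACE

Orientations are given as [roll, pitch, yaw] about the fixed x, y, z axes, in that order (R = Rz(yaw) Ry(pitch) Rx(roll)).
In Python, from plant import ctrl gives the robot as it stands.
- The arm moves only by the tool step_arm, never from a script. Its argument "rows" is a list that holds one entry, the list of rows, each a list of 7 numbers: the gripper command: -1 is shut, 1 is fully open, values between are in proportion, then the shift along the world's x, y, z in cm, then the turn, a rotation vector about the world's x, y, z in degrees. In form: [[[fingers, tx, ty, tz, rx, ry, rz], ...]]. A call has 1 to 12 rows; each row shifts and turns the commanded pose from where the row before left it; what a row does not reach is not made up. A row lasts 1/8 s, in which the tool goes at most 62.5 mm and 10.7 degrees, less where a joint would pass 70% of its speed; a pose out of reach is approached as far as the arm can. A call is refused whole if a number of a shift passes 6.25 or a number of a turn 10.7, either way. A call with a gripper value outside its range is refused whole. The fingers move at their own pace and stop on an object; the grip force is fixed at half the most. Time passes only in rows, so rows that do not move let the fingers close. It gives the time, the measured TCP pose, the force and the opening at its end, in the units of the state.
- ctrl.get_obs(): the state, without advancing time (a new reading comes with each control period).
- ctrl.snapshot(name): name is "side" or "top" or "wrist"; returns the picture (400x640x3 uint8, blue, green, red); there is no depth.
- ctrl.camera_params(name): a dict with "vertical_fov" (degrees; the focal length in pixels is half the picture's height over the tangent of half this angle, whatever the lens; pixels are square), "cx", "cy" (the principal point, pixels), "rvec" (rotation vector, rad) and "tvec" (3), from world to camera coordinates, as OpenCV has them. Camera axes: x right, y down, z forward; pixel columns grow to the right and rows downward; lengths in m; the calibration is good to about 2 mm. A picture is of the moment at which its call begins: read the wrist's pose just before it. camera_params takes no time and is no camera call; for the wrist camera it gives the pose at the moment of the call.
- ctrl.close_job(): hands the job in, once; it reports no verdict.
The state is a dict: "clock": time; "joint_pos": joint angles; "qvel": joint speeds; "tau": joint torques, N m; "tool_pos": TCP position; "orientation": TCP orientation; "force": force on the tool from outside, world axes, zero at the start; "moment": the same for the moment, N m; "opening": finger opening in m.
Only numpy, scipy, OpenCV 4.12 (cv2) and the standard library are available. Lean on these libraries where they do the work, as an engineer would, in place of code of your own. Each camera call takes 0.05 s, during which the arm holds its last target. There are 200 camera calls.

TASK

The cup is standing in the headlamp's beam: put it away first, setting it down upright inside the bowl and letting go. Then take the empty glass test cell out of its stand, gripping it by its two broad frosted faces only and never touching its clear end windows, and hold it upright and still in the middle of the beam, about 8 cm in front of the lens, so that the light goes straight in through one clear window and out through the other. Finish while still holding the cell there in the gripper, and leave the headlamp, bowl, carabiner and whistle where they are.

Things in the scene. Friction and masses are not known exactly. Their poses are not given: they have to be found in the camera images.
- lens (a point): centre of the front glass of the headlamp, a black lamp head (56 mm wide, 42 mm high) whose band is buckled round an upright steel canister 86 mm across and 118 mm high, with a battery box at the back. Lamp and canister are one loose thing of 0.9 kg. The lens is 31 mm across and 64 mm above the tray; the canister's axis lies 83 mm behind it. Its x axis points out of the lens along the level beam, z is up
- cup_mid (a point): centre (40 mm above the underside) of the steel camping cup: straight round wall 62 mm across outside, 80 mm high, open at the top with a rolled rim of 65 mm, base 58 mm across, about 0.11 kg. Its x axis points to the wire handle, which stands out to 56 mm from the cup's axis, between 35 and 73 mm above the underside; the other sides are plain. It starts upright on the tray in the beam, its axis 70 to 100 mm in front of the lens
- cup: the same cup, origin at the centre of its underside
- bowl: round silicone bowl, loose (0.16 kg), 144 mm across the rim, 50 mm high, wall 4 mm; origin at the centre of its underside. Its flat inner floor is 88 mm across and 5 mm above the tray. The cup stands in it with its handle above the bowl's inner slope
- cell_mid (a point): centre (28 mm above the underside) of the empty rectangular glass test cell, open at the top, 56 mm high, about 42 g. Along its x axis it is 36 mm long and ends in two clear windows; along its y axis it is 20 mm thick between its two broad frosted (milky white) faces, each 34 mm by 56 mm. z is up. It starts upright in the stand, its centre 40 mm above the tray, standing 46 mm out of the stand
- cell: the same cell, origin at the centre of its underside
- window_a: the clear window at the cell's +x end, 14.6 mm wide and 55 mm high; origin at the middle of its lower edge. Not to be touched
- window_b: the clear window at the cell's -x end, like the other. Not to be touched
- stand: low grey plastic block fixed to the tray, 74 mm by 56 mm and 22 mm high, with one rectangular pocket 10 mm deep that holds the cell with 1.5 mm play all round; origin at the centre of its underside, x along the cell's length
- headlamp: headlamp and canister, origin under the canister's axis, x along the beam
- carabiner: titanium carabiner lying flat, 86 mm by 53 mm, 10 mm thick; leave alone
- whistle: white plastic whistle lying on the tray, about 58 mm long, 22 mm high; leave alone
Things that resemble listed ones, but are neither listed nor needed, are in the scene too. Of the things that look like the cell, the middle-sized one is meant.

How it is judged:
By the outcome, as a careful person would: the job done as asked, in the order asked, and still so for the second after the job is handed in, while the arm keeps its last pose, push and grip.
It also fails if it takes over 58 s, if anything falls off the work surface, if the arm or the gripper's body presses on something with over 40 N, if the wrist force passes 120 N, or if a joint passes its speed limit or range.

## Working session

There is one attempt and no reset: what is moved stays moved. The work goes in short steps, Python scripts to look and compute and a tool call to move; the robot and the scene stay as the last step left them, time stands still between calls to the robot, and variables do not carry over. Pictures are saved under pics/ and viewed, about 8 in all and at most 12, crops included, and the job is handed in when it is done.

Besides the shell and the picture viewer there is one more tool, called after ">>>" as name(argument=value, ...) on one line, values as JSON. step_arm: Moves the arm, as the interface text tells. Its arguments: {"type":"object","properties":{"rows":{"type":"array"}},"required":["rows"]}

```bash
ls; mkdir -p pics
cat > h.py <<'E'
import numpy as np, cv2
from plant import ctrl
def cam(n):
    p=ctrl.camera_params(n); f=200/np.tan(np.radians(p["vertical_fov"])/2)
    K=np.array([[f,0,p["cx"]],[0,f,p["cy"]],[0,0,1]]); R=cv2.Rodrigues(np.array(p["rvec"],float))[0]
    return K,R,np.array(p["tvec"],float).ravel()
def at(c,u,v,z):
    K,R,t=c; d=R.T@np.linalg.inv(K)@[u,v,1]; o=-R.T@t
    return o+d*(z-o[2])/d[2]
def proj(c,P):
    K,R,t=c; q=(np.atleast_2d(P)@R.T+t)@K.T; return q[:,:2]/q[:,2:]
E
python3 - <<'E'
from h import *
o=ctrl.get_obs(); print(o)
for n in ("top","side","wrist"):
    c=cam(n); print(n,c[0][0,0],-c[1].T@c[2],c[1][2],ctrl.camera_params(n))
    cv2.imwrite(f"pics/{n}0.png",ctrl.snapshot(n))
E
```

```text
pics
{'clock': 0.0, 'joint_pos': array([ 8.91005573e+01,  2.05914569e+01,  6.34026111e-01, -2.22787172e-02,
       -7.01347864e+01, -1.65049163e+01]), 'qvel': array([-0.04924418,  0.06059981,  0.05006722, -0.00768741, -0.04020089,
        0.03593535]), 'tau': array([-4.48739020e-04, -5.82718492e+01,  2.93047822e+01,  6.99728340e+00,
        6.86799089e-03, -1.69589175e-04]), 'tool_pos': array([0.2017899 , 0.64362094, 0.22561756]), 'orientation': array([-8.99056320e+01,  6.12112058e-03,  1.62588059e+02]), 'force': array([-0.1789269 , -0.282084  ,  0.15859799]), 'moment': array([-0.01299331,  0.00325264,  0.00945255]), 'opening': 0.08776599125809077}
top 437.2303666912809 [0.35310367 0.04835354 1.00883119] [ 0.18382765 -0.00899865 -0.9829173 ] {'vertical_fov': 49.161060553521025, 'cx': 327.5537025179482, 'cy': 211.03306037171254, 'rvec': array([ 2.12289083, -2.13378407,  0.20648728]), 'tvec': array([0.04229331, 0.53236804, 0.92712253])}
side 399.32024996187624 [ 0.09356297 -0.53534214  0.47359802] [ 0.52438976  0.68056722 -0.51170659] {'vertical_fov': 53.20810199926629, 'cx': 316.6289336587383, 'cy': 198.32225878435523, 'rvec': array([ 2.01160608, -0.70439898,  0.38067888]), 'tvec': array([-0.39704567,  0.2259632 ,  0.55761608])}
wrist 325.0759063768652 [0.26603311 0.62340521 0.38448741] [-0.23596013  0.07340883 -0.96898605] {'vertical_fov': 63.20306044887719, 'cx': 320.11278773001015, 'cy': 195.51174647415505, 'rvec': array([-1.76209616,  2.40118064,  0.30068893]), 'tvec': array([ 0.67420346, -0.03034864,  0.3895727 ])}
```

View pics/top0.png

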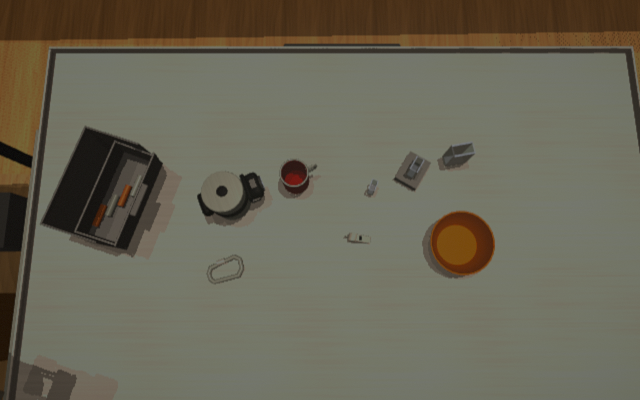

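View pics/side0.png

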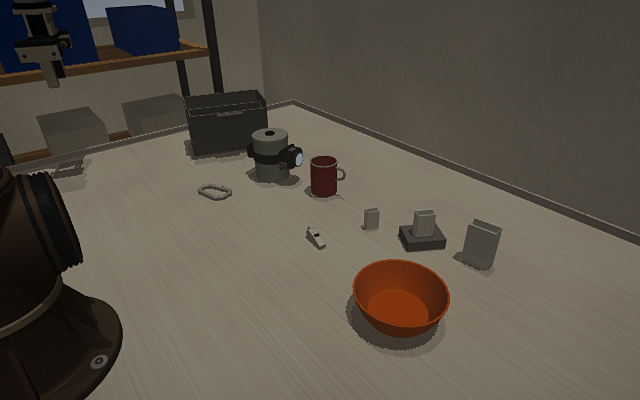

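Top view: headlamp at (225,193) with its lens at about (262,187), cup at (294,173) with its handle toward (315,168), bowl at (461,243), whistle (358,238), carabiner (226,269). Three cell-like things: small (371,187), middle in the stand (414,168) and large (459,154). The one in the stand fits, because it is the middle-sized one. I'll confirm it in an enlarged crop.

Run:
```python
from h import *
im=cv2.imread("pics/top0.png")
a=cv2.resize(im[140:225,190:330],(800,486),interpolation=cv2.INTER_CUBIC)
b=im[130:210,355:485]; b=cv2.resize(b,(780,480),interpolation=cv2.INTER_CUBIC)
cv2.imwrite("pics/c1.png",cv2.convertScaleAbs(a,alpha=1.6,beta=10)); cv2.imwrite("pics/c2.png",cv2.convertScaleAbs(b,alpha=1.4))
c=cam("top")
for n,u,v,z in [("can",222,192,.118),("lens",262,187,.064),("cup",294,173,.08),("cell",414,165,.068),("stand",412,170,.022),("bowl",462,243,.05),("small",371,187,.0),("large",459,154,.04),("whistle",358,238,.01),("carab",226,269,.005)]:
    p=at(c,u,v,z); print(n,p.round(4),np.hypot(*p[:2]).round(3))
```

```text
can [0.5611 0.2601 0.118 ] 0.618
lens [0.5847 0.1848 0.064 ] 0.613
cup [0.6121 0.113  0.08  ] 0.622
cell [ 0.633  -0.1542  0.068 ] 0.651
stand [ 0.6345 -0.159   0.022 ] 0.654
bowl [ 0.4594 -0.2567  0.05  ] 0.526
small [ 0.5994 -0.0644  0.    ] 0.603
large [ 0.6674 -0.2658  0.04  ] 0.718
whistle [ 0.4765 -0.0304  0.01  ] 0.478
carab [0.4077 0.271  0.005 ] 0.49
```

View pics/c1.png

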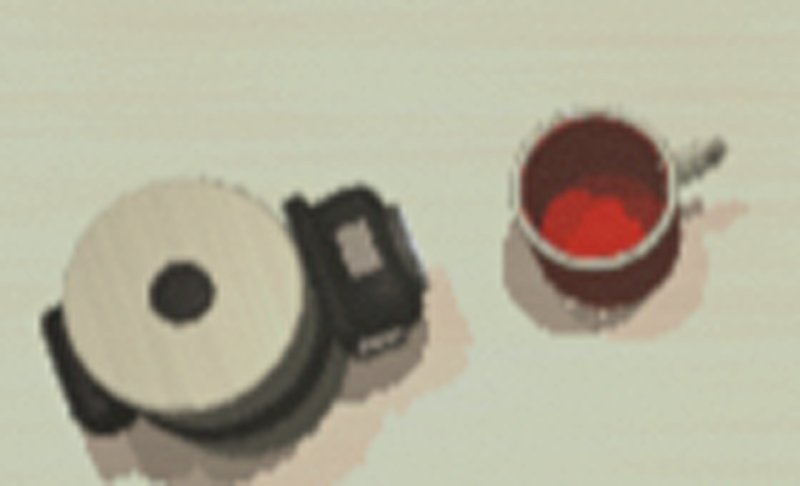

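View pics/c2.png

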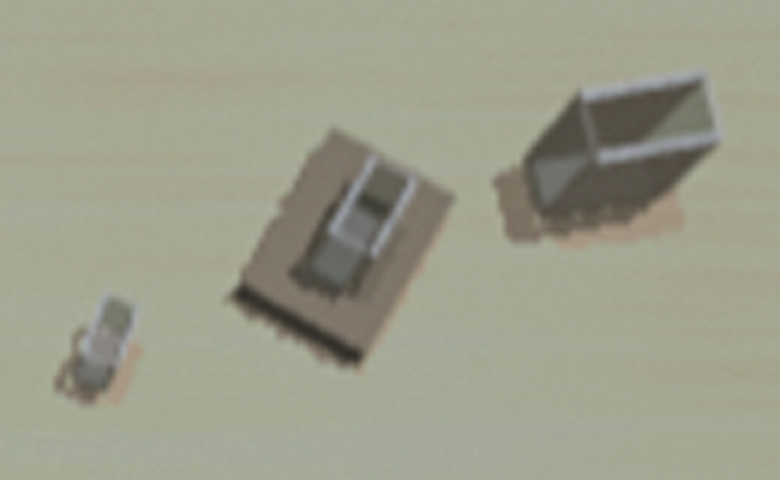

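Crops confirm it: the middle-sized cell stands in the stand at about (414,166). The cup's handle points away from the lamp, so I can grip it across the beam. Next I'll raise the tool and move over the cup for a close look.

>>> step_arm(rows=[[[1,0,0,5,0,0,0],[1,1,-5,4,0,0,-9],[1,4,-6,0,0,0,-9],[1,5,-6,0,0,0,-9],[1,5,-6,0,0,0,-9],[1,5,-6,0,0,0,-9],[1,5,-6,0,0,0,-9],[1,5,-6,0,0,0,0],[1,5,-6,0,0,0,0],[1,5,-5,0,0,0,0],[1,1,-1,0,0,0,0],[1,0,0,0,0,0,0]]])

```text
clock: 1.65
tool_pos: [0.5408, 0.2008, 0.3146]
orientation: [-89.9, 0.0, 108.5]
force: [-0.6, -0.1, -0.0]
opening: 0.0876
```

Run:
```python
from h import *
o=ctrl.get_obs(); print(o["clock"],o["tool_pos"],o["orientation"],o["joint_pos"])
c=cam("wrist"); np.savez("w1.npz",K=c[0],R=c[1],t=c[2])
im=ctrl.snapshot("wrist"); cv2.imwrite("pics/w1.png",cv2.convertScaleAbs(im,alpha=1.5))
print(-c[1].T@c[2],proj(c,[[.561,.26,.118],[.5847,.1848,.064],[.612,.113,.08]]))
```

```text
1.65 [0.54082712 0.20077223 0.31455223] [-8.99416553e+01  7.50535533e-03  1.08467302e+02] [ 3.97755209e+01  8.79269123e+00 -3.75135815e+00 -1.45535667e-02
 -7.75130346e+01 -2.13050689e+01]
[0.56288299 0.13730967 0.47331265] [[287.78249619 217.5365144 ]
 [291.41200934 143.88773864]
 [285.94899077  77.49203262]]
```

View pics/w1.png

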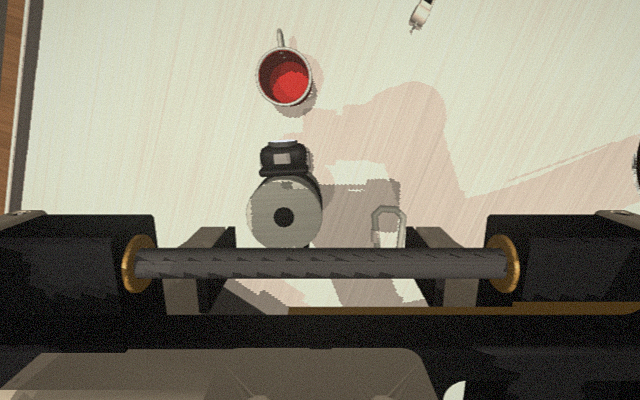

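The wrist view shows the cup rim centred at (285,77), handle tip (279,31), canister plug (284,216) and lamp front centre about (283,142).

Run:
```python
from h import *
z=np.load("w1.npz"); w=(z["K"],z["R"],z["t"]); c=cam("top")
for n,cc,u,v,h in [("canT",c,222.2,191.6,.118),("canW",w,284.5,216.5,.118),("lensT",c,261.8,183.4,.072),("lensW",w,283,142,.076),("cupT",c,294.5,173.4,.08),("cupW",w,285,77,.08),("handT",c,316.5,166.6,.07),("handW",w,279.5,32,.07)]:
    print(n,at(cc,u,v,h).round(4))
im=cv2.imread("pics/w1.png")
# lamp and cup enlarged
cv2.imwrite("pics/c3.png",cv2.resize(im[20:260,220:350],None,fx=2.5,fy=2.5,interpolation=cv2.INTER_CUBIC))
# bowl fit top
t=cv2.imread("pics/top0.png"); hsv=cv2.cvtColor(t,cv2.COLOR_BGR2HSV)
m=((hsv[...,0]<18)&(hsv[...,1]>150)).astype(np.uint8); m[:, :400]=0; m[:200]=0; m[290:]=0
k=max(cv2.findContours(m,cv2.RETR_EXTERNAL,cv2.CHAIN_APPROX_NONE)[0],key=cv2.contourArea)
e=cv2.fitEllipse(k); print(e, at(c,*e[0],.05))
b=[at(c,*p[0],.05) for p in k]; xy=np.array(b)[:,:2]
A=np.c_[2*xy,np.ones(len(xy))]; s=np.linalg.lstsq(A,(xy**2).sum(1),rcond=None)[0]; print(s[:2],np.sqrt(s[2]+s[:2]@s[:2]))
# cup's base floor etc: inner floor of bowl (z .005) bright
g=t[200:290,420:500]; print(g[43,36],g[20,30])
```

```text
canT [0.5619 0.2597 0.118 ]
canW [0.5649 0.26   0.118 ]
lensT [0.5909 0.1843 0.072 ]
lensW [0.5944 0.1845 0.076 ]
cupT [0.6112 0.1119 0.08  ]
cupW [0.6132 0.1128 0.08  ]
handT [0.6294 0.0638 0.07  ]
handW [0.6344 0.068  0.07  ]
((462.11590576171875, 242.68971252441406), (61.54798889160156, 64.91990661621094), 128.39447021484375) [ 0.46006339 -0.25696104  0.05      ]
[ 0.46099073 -0.25700992] 0.06996560780604785
[ 17  75 121] [12 42 90]
```

View pics/c3.png

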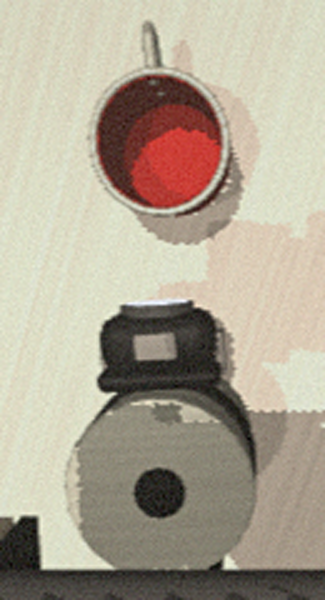

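>>> step_arm(rows=[[[1,2.5,-3,-4,0,0,0],[1,2.5,-3,-4,0,0,0],[1,2.2,-2.8,-4,0,0,0],[1,0,0,-4,0,0,0],[1,0,0,0,0,0,0],[1,0,0,0,0,0,0]]])

```text
clock: 2.45
tool_pos: [0.613, 0.115, 0.1571]
orientation: [-90.1, 0.0, 108.7]
force: [1.0, -0.7, 1.4]
opening: 0.0879
```

>>> step_arm(rows=[[[1,0,-0.25,-3,0,0,0],[1,0,0,-3,0,0,0],[1,0,0,-3,0,0,0],[1,0,0,-2.5,0,0,0],[1,0,0,0,0,0,0],[1,0,0,0,0,0,0],[-1,0,0,0,0,0,0],[-1,0,0,0,0,0,0],[-1,0,0,0,0,0,0],[-1,0,0,0,0,0,0],[-1,0,0,0,0,0,0],[-1,0,0,0,0,0,0]]])

```text
clock: 3.95
tool_pos: [0.6129, 0.1112, 0.0407]
orientation: [-90.1, 0.0, 108.6]
force: [-0.8, -0.3, 5.5]
opening: 0.0621
```

>>> step_arm(rows=[[[-1,0,0,2,0,0,0],[-1,0,0,3,0,0,0],[-1,0,0,4,0,0,0],[-1,-1,-3,1,0,0,0],[-1,-2,-5,0,0,0,0],[-1,-2.5,-6,0,0,0,0],[-1,-2.5,-6,0,0,0,0],[-1,-2.5,-6,0,0,0,0],[-1,-2,-5,0,0,0,0],[-1,-1.7,-4,0,0,0,0],[-1,-1,-1.8,0,0,0,0],[-1,0,0,0,0,0,0]]])

```text
clock: 5.45
tool_pos: [0.462, -0.251, 0.1396]
orientation: [-89.9, -0.0, 108.4]
force: [-0.5, 0.3, -1.2]
opening: 0.0622
```

>>> step_arm(rows=[[[-1,0,0,0,0,0,0],[-1,0,0,0,0,0,0]]])

```text
clock: 5.7
tool_pos: [0.4637, -0.2493, 0.14]
orientation: [-90.0, -0.0, 108.6]
force: [-1.0, -0.6, -1.7]
opening: 0.0618
```

Run:
```python
from h import *
o=ctrl.get_obs(); print(o["clock"],o["tool_pos"],o["orientation"],o["force"],o["opening"])
for n in ("wrist","side"):
    c=cam(n); im=cv2.convertScaleAbs(ctrl.snapshot(n),alpha=1.4)
    cv2.imwrite(f"pics/{n}2.png",im); np.savez(f"{n}2.npz",K=c[0],R=c[1],t=c[2])
w=cv2.imread("pics/wrist2.png"); s=cv2.imread("pics/side2.png")
cv2.imwrite("pics/m2.png",np.hstack([w[0:400,120:520],s[0:400,240:640]]))
```

```text
5.7 [ 0.46374636 -0.2493243   0.14001574] [-8.99948950e+01 -8.63066007e-03  1.08649138e+02] [-1.00631606 -0.59189224 -1.72015335] 0.06181240793716678
```

View pics/m2.png

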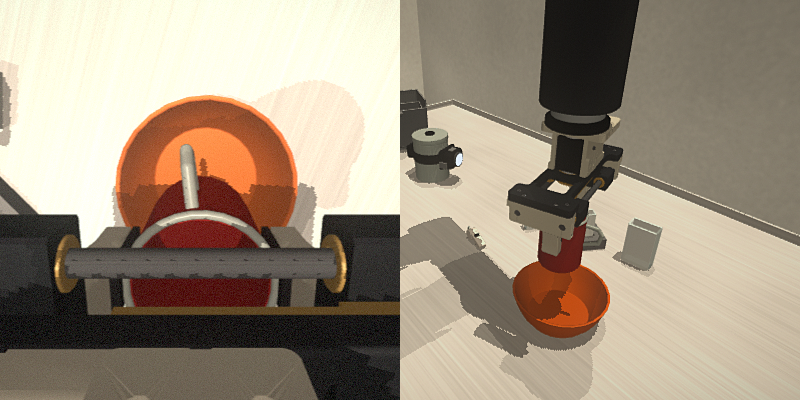

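Cup is held upright. In the wrist view the bowl rim top is at (327,96) and the cup rim's far edge at about (321,211).

Run:
```python
from h import *
from scipy.optimize import least_squares
z=np.load("wrist2.npz"); w=(z["K"],z["R"],z["t"])
t=cv2.imread("pics/wrist2.png"); hsv=cv2.cvtColor(t,cv2.COLOR_BGR2HSV)
m=((hsv[...,0]>5)&(hsv[...,0]<18)&(hsv[...,1]>130)&(hsv[...,2]>150)).astype(np.uint8); m[190:]=0; m[:,:230]=0; m[:,430:]=0
P=[]
for u in range(250,408,4):
    v=np.where(m[:,u])[0]
    if len(v): P.append(at(w,u,v.min(),.05)[:2])
P=np.array(P)
r=least_squares(lambda q:np.hypot(*(P-q).T)-.072,[.46,-.257],loss="soft_l1",f_scale=.002); print("bowl",r.x,np.abs(r.fun).max())
zr=.140+.080-.0407
print("cup rim far",at(w,321,211,zr),"l,r",at(w,250,245,zr),at(w,393,245,zr))
d=np.array([np.cos(np.radians(-71.4)),np.sin(np.radians(-71.4))]); print("axis",at(w,321,211,zr)[:2]-.0325*d)
print("handle",at(w,306,147,zr-.01))
```

```text
bowl [ 0.46233974 -0.25702326] 0.000641236837491746
cup rim far [ 0.47391258 -0.27805688  0.1793    ] l,r [ 0.49598844 -0.25581419  0.1793    ] [ 0.4424985  -0.27384555  0.1793    ]
axis [ 0.4635464 -0.2472544]
handle [ 0.48700871 -0.29834539  0.1693    ]
```

>>> step_arm(rows=[[[-1,-0.15,-0.9,0,0,0,0],[-1,0,0,-2,0,0,0],[-1,0,0,-2.5,0,0,0],[-1,0,0,-2.5,0,0,0],[-1,0,0,-1.5,0,0,0],[-1,0,0,-0.6,0,0,0],[-1,0,0,0,0,0,0],[-1,0,0,0,0,0,0]]])

```text
clock: 6.8
tool_pos: [0.4625, -0.2592, 0.0499]
orientation: [-90.1, 0.0, 108.6]
force: [0.8, 0.1, -1.4]
opening: 0.0619
```

>>> step_arm(rows=[[[-1,0,0.1,-0.2,0,0,0],[-1,0,0,-0.2,0,0,0],[-1,0,0,0,0,0,0],[-1,0,0,0,0,0,0]]])

```text
clock: 7.3
tool_pos: [0.4622, -0.2581, 0.0457]
orientation: [-90.0, 0.0, 108.6]
force: [-2.4, 0.9, 6.7]
opening: 0.0627
```

Contact felt (+8 N). Releasing to a limited opening, then going up.

>>> step_arm(rows=[[[0.65,0,0,0,0,0,0],[0.65,0,0,0,0,0,0],[0.65,0,0,0,0,0,0],[0.65,0,0,0,0,0,0],[0.65,0,0,1,0,0,0],[0.65,0,0,2,0,0,0],[0.65,0,0,4,0,0,0],[0.65,0,0,5,0,0,0],[0.65,0,0,5,0,0,0],[0.65,0,0,0,0,0,0],[0.65,0,0,0,0,0,0]]])

```text
clock: 8.68
tool_pos: [0.4617, -0.2579, 0.2155]
orientation: [-90.1, 0.0, 108.6]
force: [0.2, 0.6, -0.8]
opening: 0.0725
```

>>> step_arm(rows=[[[0,2,2.5,0,0,0,9],[0,3,3.6,0,0,0,10],[0,3,3.6,0,0,0,10],[0,2.2,3,0,0,0,10],[0,1,1,0,0,0,2],[0,0,0,0,0,0,0],[0,0,0,0,0,0,0]]])

```text
clock: 9.55
tool_pos: [0.5731, -0.1217, 0.2146]
orientation: [-90.0, -0.1, 149.5]
force: [0.3, -0.0, -0.4]
opening: 0.0437
```

Run:
```python
from h import *
o=ctrl.get_obs(); print(o["clock"],o["tool_pos"],o["orientation"],o["opening"])
c=cam("wrist"); np.savez("w3.npz",K=c[0],R=c[1],t=c[2]); w=cv2.convertScaleAbs(ctrl.snapshot("wrist"),alpha=1.3); cv2.imwrite("pics/w3.png",w)
ct=cam("top"); t=ctrl.snapshot("top"); cv2.imwrite("pics/t3.png",t)
q=proj(c,[.634,-.156,.068])[0].astype(int); print(q)
x=max(q[0]-75,0); y=max(q[1]-75,0); print("crop",x,y)
a=cv2.resize(w[y:y+150,x:x+150],(560,560),interpolation=cv2.INTER_CUBIC)
b=np.zeros((560,240,3),np.uint8); b[:240]=cv2.resize(cv2.convertScaleAbs(t[200:290,415:505],alpha=1.5),(240,240)); b[260:410]=cv2.resize(w,(240,150))
cv2.imwrite("pics/m3.png",np.hstack([a,b]))
```

```text
9.55 [ 0.57308955 -0.12168061  0.21459999] [-8.99563163e+01 -5.88373728e-02  1.49469748e+02] 0.043746383691847926
[318 109]
crop 243 34
```

View pics/m3.png

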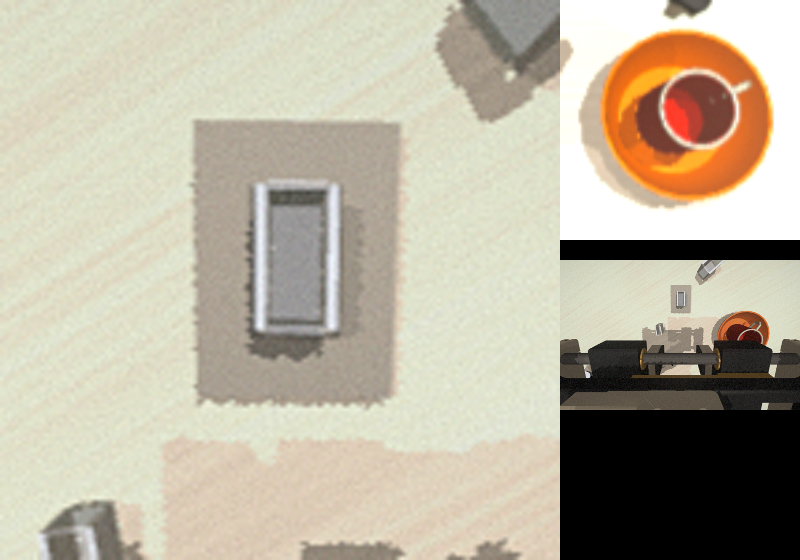

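Cup is standing upright in the bowl. The cell's top corners are at wrist pixels of about (311,83), (334,83), (334,123) and (311,123), aligned with the jaws.

Run:
```python
from h import *
z=np.load("w3.npz"); w=(z["K"],z["R"],z["t"]); s=3.7333
C=np.array([at(w,243+a/s,34+b/s,.068)[:2] for a,b in [(254,182),(341,182),(341,334),(254,332)]])
print(C,C.mean(0)); e=((C[0]+C[1])-(C[3]+C[2]))/2; f=((C[0]+C[3])-(C[1]+C[2]))/2
print("len",np.hypot(*e),"yaw",np.degrees(np.arctan2(e[1],e[0])),"thick",np.hypot(*f),np.degrees(np.arctan2(f[1],f[0])))
S=np.array([at(w,243+a/s,34+b/s,.022)[:2] for a,b in [(195,122),(401,124),(394,402),(198,402)]])
print(S.mean(0)); e=((S[0]+S[1])-(S[3]+S[2]))/2; print("stand yaw",np.degrees(np.arctan2(e[1],e[0])),np.hypot(*e))
t=cam("top"); print("cup rim",at(t,415+700*0+ (700-560)*90/240,200+109*90/240,.085))
```

```text
[[ 0.65725372 -0.16188399]
 [ 0.64670208 -0.17975034]
 [ 0.61601442 -0.16207402]
 [ 0.62729813 -0.14391147]] [ 0.63681709 -0.16190495]
len 0.035172584244587995 yaw -30.44893667228802 thick 0.02106456853592585 58.78199863317187
[ 0.63593653 -0.16162355]
stand yaw -30.888846357203114 0.07496760875515959
cup rim [ 0.4599773  -0.25754532  0.085     ]
```

>>> step_arm(rows=[[[0,2.2,-1.4,-2,0,0,0],[0,2.2,-1.4,-4,0,0,0],[0,1.95,-1.2,-4,0,0,0],[0,0,0,-1,0,0,0],[0,0,0,0,0,0,0],[0,0,0,0,0,0,0],[0,0,0,0,0,0,0]]])

```text
clock: 10.52
tool_pos: [0.638, -0.1608, 0.1071]
orientation: [-90.1, 0.1, 149.6]
force: [-0.1, 0.4, 0.9]
opening: 0.0437
```

>>> step_arm(rows=[[[0,-0.1,-0.1,-1,0,0,0],[0,0,0,-2.2,0,0,0],[0,0,0,-2,0,0,0],[0,0,0,-1.5,0,0,0],[0,0,0,-1,0,0,0],[0,0,0,0,0,0,0],[0,0,0,0,0,0,0]]])

```text
clock: 11.4
tool_pos: [0.6369, -0.1621, 0.0287]
orientation: [-90.0, 0.1, 149.6]
force: [-0.9, 0.5, 0.3]
opening: 0.044
```

>>> step_arm(rows=[[[-0.3,0,0,0,0,0,0],[-0.45,0,0,0,0,0,0],[-0.5,0,0,0,0,0,0],[-1,0,0,0,0,0,0],[-1,0,0,0,0,0,0],[-1,0,0,0,0,0,0],[-1,0,0,0,0,0,0],[-1,0,0,0,0,0,0]]])

```text
clock: 12.4
tool_pos: [0.6364, -0.162, 0.0283]
orientation: [-90.0, 0.0, 149.6]
force: [-0.5, -0.2, 3.5]
opening: 0.0201
```

Gripped at 20.1 mm. Lifting straight out, and refining the lens position meanwhile from the side image.

>>> step_arm(rows=[[[-1,0,0,0.5,0,0,0],[-1,0,0,1,0,0,0],[-1,0,0,2,0,0,0],[-1,0,0,3,0,0,0],[-1,0,0,3,0,0,0],[-1,0,0,2,0,0,0],[-1,0,0,0,0,0,0],[-1,0,0,0,0,0,0]]])

```text
clock: 13.4
tool_pos: [0.6359, -0.1619, 0.1427]
orientation: [-90.0, -0.0, 149.6]
force: [0.1, -0.6, -0.6]
opening: 0.0199
```

Run:
```python
from h import *
s=cam("side"); im=ctrl.snapshot("side"); cv2.imwrite("pics/s4.png",im)
t=cam("top"); tm=ctrl.snapshot("top"); cv2.imwrite("pics/t4.png",tm)
sub=im[140:180,280:320].astype(int); m=(sub[...,0]>sub[...,2]+8)&(sub[...,0]>110)
y,x=np.where(m); print(len(x),x.min()+280,x.max()+280,y.min()+140,y.max()+140); u,v=x.mean()+280,y.mean()+140
print("lens side",u,v,at(s,u,v,.064))
z=np.load("w1.npz"); w=(z["K"],z["R"],z["t"])
p,q=at(w,220+102/2.5,20+380/2.5,.08),at(w,220+215/2.5,20+379/2.5,.08); d=q-p; print("band line yaw",np.degrees(np.arctan2(d[1],d[0])))
p,q=at(w,220+122/2.5,20+304/2.5,.075),at(w,220+190/2.5,20+303/2.5,.075); d=q-p; print("lens line yaw",np.degrees(np.arctan2(d[1],d[0])),(p+q)/2)
p,q=at(w,220+101/2.5,20+318/2.5,.07),at(w,220+219/2.5,20+318/2.5,.07);print("head mid",(p+q)/2,np.linalg.norm(p-q))
a=cv2.resize(cv2.convertScaleAbs(im[110:190,240:330],alpha=1.3),(450,400),interpolation=cv2.INTER_CUBIC)
b=cv2.resize(cv2.convertScaleAbs(tm[165:235,190:275],alpha=1.6),(350,288),interpolation=cv2.INTER_CUBIC); b=np.vstack([b,np.zeros((112,350,3),np.uint8)])
cv2.imwrite("pics/m4.png",np.hstack([a,b]))
```

```text
65 296 302 153 165
lens side 298.6923076923077 159.09230769230768 [0.59380229 0.18187442 0.064     ]
band line yaw -161.05910023741396
lens line yaw -160.73720448394488 [0.59537111 0.18411978 0.075     ]
head mid [0.5918571  0.19086755 0.07      ] 0.058227472912477825
```

View pics/m4.png

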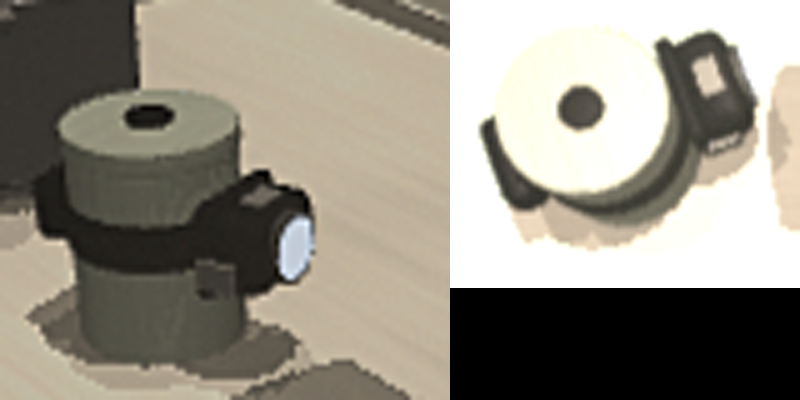

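Lamp has not moved, and the lens estimates agree: (0.594, 0.183), beam yaw about -69.5°. The cell's target centre is (0.6215, 0.108, 0.064), which needs a turn of -39°.

>>> step_arm(rows=[[[-1,0,2,0,0,0,-3],[-1,-0.2,3.5,0,0,0,-6],[-1,-0.2,4,0,0,0,-6],[-1,-0.2,4,0,0,0,-6],[-1,-0.2,4,0,0,0,-6],[-1,-0.2,4,0,0,0,-6],[-1,-0.2,3.5,0,0,0,-6],[-1,-0.2,2,0,0,0,0],[-1,0,0,-2,0,0,0],[-1,0,0,-2,0,0,0],[-1,0,0,0,0,0,0],[-1,0,0,0,0,0,0]]])

```text
clock: 15.0
tool_pos: [0.6227, 0.1077, 0.1035]
orientation: [-90.0, 0.0, 110.6]
force: [-0.1, 0.5, 0.2]
opening: 0.0199
```

>>> step_arm(rows=[[[-1,-0.1,0,-1.5,0,0,0],[-1,0,0,-1.5,0,0,0],[-1,0,0,-1.3,0,0,0],[-1,0,0,-0.7,0,0,0],[-1,0,0,-0.1,0,0,0],[-1,0,0,0,0,0,0],[-1,0,0,0,0,0,0],[-1,0,0,0,0,0,0]]])

```text
clock: 16.0
tool_pos: [0.6216, 0.1081, 0.0526]
orientation: [-90.0, -0.0, 110.6]
force: [-0.8, 0.2, -1.0]
opening: 0.02
```

Run:
```python
from h import *
o=ctrl.get_obs(); print(o["clock"],o["tool_pos"],o["orientation"],o["force"],o["opening"])
s=cam("side"); im=ctrl.snapshot("side"); cv2.imwrite("pics/s5.png",im); w=ctrl.snapshot("wrist"); cv2.imwrite("pics/w5.png",w)
t=ctrl.snapshot("top"); cv2.imwrite("pics/t5.png",t)
cell=np.array([.6215,.108,.064]); y=np.radians(-69.5); X=np.array([np.cos(y),np.sin(y),0]);Y=np.array([-np.sin(y),np.cos(y),0])
box=np.array([cell+a*.018*X+b*.01*Y+c*np.array([0,0,.028]) for a in(-1,1) for b in (-1,1) for c in (-1,1)])
print(proj(s,box).round(0).tolist()); print("cell",proj(s,cell),"lens",proj(s,[.594,.183,.064]))
a=cv2.resize(cv2.convertScaleAbs(im[100:220,240:380],alpha=1.4),(560,480),interpolation=cv2.INTER_CUBIC)
b=np.vstack([cv2.resize(cv2.convertScaleAbs(t[140:300,180:520],alpha=1.4),(240,113*1)),cv2.resize(cv2.convertScaleAbs(w,alpha=1.4),(240,150)),np.zeros((217,240,3),np.uint8)])
cv2.imwrite("pics/m5.png",np.hstack([a,b]))
```

```text
16.0 [0.62161699 0.10809484 0.05257669] [-9.00418682e+01 -2.08005721e-03  1.10597818e+02] [-0.8278358   0.22972542 -0.96088933] 0.019979949069889476
[[318.0, 177.0], [318.0, 155.0], [323.0, 174.0], [323.0, 152.0], [332.0, 181.0], [332.0, 159.0], [336.0, 177.0], [336.0, 155.0]]
cell [[327.11110701 166.27663237]] lens [[298.48447142 158.91636452]]
```

View pics/m5.png

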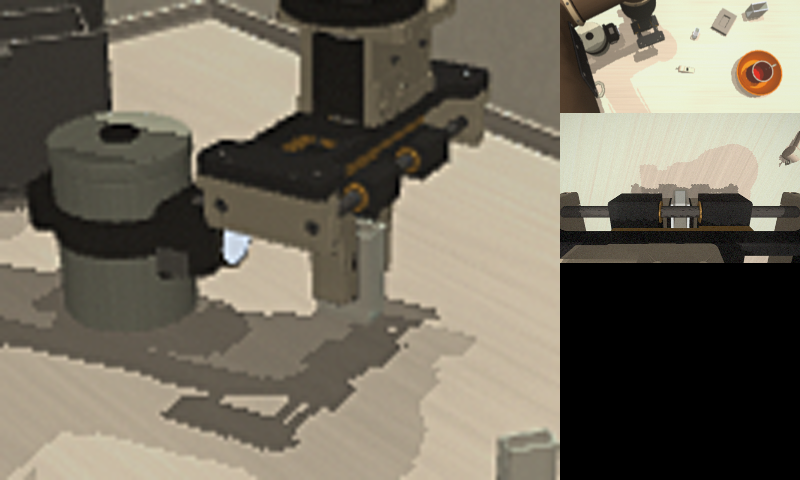

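Cell is held upright. Its outline in the side view (right edge u≈336, v≈155–179) matches the predicted box (336, 155–181). Lamp is untouched and the cup is in the bowl, so I'm handing in.

```bash
python3 -c "
from h import *
print(ctrl.close_job())"
```

```text
the job is handed in; nothing more can be done
None
```

The job is handed in, at about 16 s on the clock. The cup is standing upright in the bowl and released. The gripper is still holding the glass cell in the beam.

- **Cup:** I gripped it across its plain sides and set it down until I felt about 8 N of contact. A later picture showed it standing upright, with its rim centre within about 3 mm of the bowl's centre.
- **Cell:** I took the middle-sized cell out of the stand. The fingers closed to 20.0 mm, which matches the thickness across its frosted faces.
- **Final hold:** the cell's centre is at about (0.6215, 0.108, 0.064), 80 mm in front of the lens and at lens height. Its long axis points along the beam. In the side picture its outline matched the predicted box to about 2 px, and the wrist force was only about 1 N.
- **Other things:** the lamp was unmoved in the pictures before and after. The carabiner and whistle were never approached, but I did not measure them again at the end.

One disagreement: the beam direction came out as -71° from the lamp's edges and -68.3° from the line between canister and lens. I used -69.5°, so the cell could be about 1–2° off the beam, and its position is good to about 2 mm.

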